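Queue two injected moulds in the roller cooling lane

ROBOT

A 7-joint arm with a two-finger parallel gripper is mounted at the origin on a cart in front of the work surface, level with it; the furniture and walls round the work are solid. World frame = base frame: x ahead of the robot, y to its left, z up, the work surface at z = 0. Lengths are in m, angles in rad, forces in N, time in s.
With the tool pointing down it reaches from about 0.4 to 0.875 m from the base axis. Payload 19.3 kg.
Tool frame: the origin (TCP) lies midway between the tips of the shut fingers; the grasp point (between the pads) lies 19 mm behind it; z points along the fingers, y is the line along which they close (so a half turn about z gives the same grasp; the last joint's range is limited). The gripper opens to 85 mm and grips with 20 to 120 N. Pads are 22 mm wide; open, the fingers measure 114 mm over their backs; the gripper's body (76 mm by 85 mm) begins 54 mm behind the grasp point. The pads swing forward as they close: fully open they stand 13 mm farther back than shut.
Start: joints at [-0.07, 0.521, -0.036, 1.599, 0.021, 1.021, -0.113], TCP at [0.625, -0, 0.194] pointing down, gripper open.
Joint ranges: [-2.91, 2.91], [-0.3, 2.13], [-1.5, 1.42], [0.17, 2.43], [-1.26, 4.41], [0.16, 1.93], [-2.52, 2.52]. Speed limits (rad/s): [1.89, 1.89, 2.39, 2.39, 3.01, 3.01, 3.01].

INTERFACE

Orientations are given as a 3x3 rotation matrix whose columns are the frame's x, y, z axes.
In Python, from station import readout, grab_frame, job gives the robot as it stands.
- The arm moves only by the shell command python3 -m inch 'ROWS' [OPENING] [FORCE]. ROWS is JSON, a list of rows, each an object with "offset": the shift along the world's x, y, z in m, a list of three; "turn": the turn about the world's z in rad. In form: [{"offset": [tx, ty, tz], "turn": turn}, ...]. A call has 1 to 12 rows; each row shifts and turns the commanded pose from where the row before left it; what a row does not reach is not made up. A row lasts 1/10 s, in which the tool goes at most 50 mm and 8.59 degrees, less where a joint would pass 70% of its speed; a pose out of reach is approached as far as the arm can. A call with a gripper value outside its range is refused whole. OPENING is the closure, from -1 (fully open) to 1 (shut), so that 0 is half open, set as the call begins (- or left out, the last holds). The fingers move at their own pace and stop on an object; FORCE is the grip in N (left out, the last holds). Time passes only in rows, so rows that do not move let the fingers close. It gives the time, the measured TCP pose, the force, the opening and the grip force at its end, in the units of the state.
- readout.get_state(): the state, without advancing time (a new reading comes with each control period).
- grab_frame(name): name is "scene" or "side" or "wrist"; returns a dict with "image" (400x640x3 uint8, red, green, blue), "z_map" (400x640 float32, m along the optical axis (not along the pixel's ray), 0 where there is no reading), "mtx" (3x3 intrinsics, pixels), "rvec" (rotation vector, rad) and "tvec" (3), from world to camera coordinates, as OpenCV has them; the wrist camera has in their place "mount" (4x4, takes a point from camera to tool coordinates, whose origin is the TCP and whose axes are the flange's). Camera axes: x right, y down, z forward; pixel columns grow to the right and rows downward; lengths in m; the calibration is good to about 2 mm. A picture is of the moment at which its call begins: read the wrist's pose just before it.
- job.hand_in(): hands the job in; it is judged then, once.
The state is a dict: "time": time; "q": joint angles; "qvel": joint speeds; "effort": joint torques, N m; "tool_pos": TCP position; "eef_rot": TCP orientation; "contact_force": force on the tool from outside, world axes, zero at the start; "moment": the same for the moment, N m; "grip_width": opening from 0.0 (shut) to 1.0 (fully open); "gripper_force": force on a finger pad.
Only numpy, scipy, OpenCV 4.12 (cv2) and the standard library are available. Lean on these libraries where they do the work, as an engineer would, in place of code of your own. Each camera call takes 0.05 s, during which the arm holds its last target. There are 200 camera calls.

TASK

The two freshly injected moulds have to cool in the roller lane in the order they were shot. Push the lane's gate fully down, then set the brass mould on the rollers at the upper end, let go of it there and let it roll down by itself against the gate; once it lies still, do the same with the tall dark mould, placed lengthwise, so that it queues up right behind the brass one. Set them down gently without dropping them, keep them upright because the wax is still soft, and leave everything else on the bench where it is.

Things in the scene. Friction and masses are not known exactly. Their poses are not given: they have to be found in the camera images.
- mould_brass_center (a point): centre of the brass mould: a closed yellow-brass block, 60 mm long (its x axis) x 56 mm wide (its y axis) x 36 mm high, about 0.5 kg; the centre lies 18 mm above its underside, z up. It fits the lane lengthwise or crosswise. Shot first.
- mould_dark_center (a point): centre of the dark mould: a closed dark brown block, taller than the brass one, 70 mm long (its x axis) x 58 mm wide (its y axis) x 56 mm high, about 0.6 kg; the centre lies 28 mm above its underside, z up. It fits the lane only with its length along the lane. Shot second. A thin dark mould plate 20 mm high that lies nearby is not it.
- lane: the roller lane, fixed to the bench: blue side plates 360 mm long, 66 mm apart inside, with 18 free-turning steel rollers (14 mm thick, 18 mm apart) sloping down at 5.5 degrees. Origin on the bench under its middle, x downhill (level), z up. The guides with their flared lips stand 12 mm above the roller tops; 82 mm over the outsides of the lips.
- lane_load (a point): point at the upper end of the lane, mid-width on the plane of the roller tops: set a mould down with its centre over it. Axes: x downhill along the lane, y across it, z square to the rollers (5.5 degrees off vertical). The end of the rollers lies about 60 mm uphill. A mould that is let go starts to roll at once and reaches about 0.2 to 0.3 m/s, the gate within 2 s.
- lane_stop (a point): point on the plane of the roller tops, mid-width, at the uphill face of the shut gate, where the leading end of the first mould comes to rest; 265 mm downhill of lane_load, same axes. The two gate posts here are 128 mm high above the bench, 86 mm over their outsides (98 mm over two small black plungers).
- gate_handle (a point): centre of the black bar on top of the aluminium gate blade: 13 mm thick, 62 mm long across the lane (level), the blade's upper edge 26 mm below its axis, two thin pillars 40 mm apart between. It moves straight up and down with the gate; with the gate shut it is 155 mm above the bench.
- gate (a joint): height of the gate in m: 0 = fully down (shut, blade 4 mm above the rollers), 0.060 = fully up. Straight vertical slide that stays where it is left; it takes about 6 N to push.

How it is judged:
By the outcome, as a careful person would: the job done as asked, in the order asked, and still so for the second after the job is handed in, with the robot touching nothing.
It also fails if it takes over 64 s, if anything falls off the work surface, if the arm or the gripper's body presses on something with over 40 N, if the wrist force passes 120 N, or if a joint passes its speed limit or range.

## Working session

There is one attempt and no reset: what is moved stays moved. The work goes in short steps, Python scripts to look and compute and a shell command to move; the robot and the scene stay as the last step left them, time stands still between calls to the robot, and variables do not carry over. Pictures are saved under pics/ and viewed, at most 13 in all, crops included, and the job is handed in when it is done.

```bash
ls; mkdir -p pics
cat > h.py <<'E'
import numpy as np,cv2
from station import readout,grab_frame,job
def get(n):
    s=readout.get_state(); f=grab_frame(n)
    K=np.array(f["mtx"]);
    if n=="wrist":
        M=np.array(f["mount"]); T=np.eye(4); T[:3,:3]=np.array(s["eef_rot"]); T[:3,3]=s["tool_pos"]; T=T@M
    else:
        R=cv2.Rodrigues(np.array(f["rvec"],float))[0]; T=np.eye(4); T[:3,:3]=R.T; T[:3,3]=-R.T@np.array(f["tvec"],float).ravel()
    z=f["z_map"]; v,u=np.mgrid[:400,:640]
    c=np.stack([(u-K[0,2])/K[0,0]*z,(v-K[1,2])/K[1,1]*z,z],-1)
    P=c@T[:3,:3].T+T[:3,3]; P[z<=0]=np.nan
    return f["image"],P,K,T
def ray(K,T,u,v,h):
    d=T[:3,:3]@np.array([(u-K[0,2])/K[0,0],(v-K[1,2])/K[1,1],1]); o=T[:3,3]
    return o+d*(h-o[2])/d[2]
def save(n,img): cv2.imwrite("pics/"+n+".png",img[...,::-1])
E
python3 - <<'E'
from h import *
s=readout.get_state(); print(s)
for n in("scene","side"):
    I,P,K,T=get(n); save(n+"0",I); np.savez("/tmp/"+n+"0.npz",I=I,P=P,K=K,T=T); print(n,T[:3,3],T[:3,2])
E
```

```text
pics
{'time': 0.0, 'q': array([-0.0701792 ,  0.5220317 , -0.03631361,  1.60001217,  0.02119622,
        1.02109585, -0.1127981 ]), 'qvel': array([ 6.71477792e-04,  2.62722935e-03, -3.57840084e-05,  3.54042458e-04,
       -1.05292055e-03,  6.90912343e-04, -7.05095669e-04]), 'effort': array([-4.41414901e-03, -9.27111912e+01,  1.97716378e+00, -3.69933987e+01,
        1.76879059e-02,  8.19527049e-03, -1.92207654e-05]), 'tool_pos': array([ 6.24613313e-01, -6.07962930e-05,  1.93113396e-01]), 'eef_rot': array([[ 4.26766614e-05,  9.99999327e-01, -1.15897802e-03],
       [ 9.99999995e-01, -4.27772991e-05, -8.68084918e-05],
       [-8.68580114e-05, -1.15897431e-03, -9.99999325e-01]]), 'contact_force': array([ 0.24055782, -0.40509193, -0.35616992]), 'moment': array([ 0.04060911, -0.01194537,  0.03336771]), 'gripper_force': 0.0, 'grip_width': 1.0006899005924725}
scene [-0.05691947  0.57470513  0.67561555] [ 0.66985076 -0.35577823 -0.65170684]
side [ 0.34647844 -0.51332435  0.65987592] [ 0.1834054   0.81167941 -0.55456198]
```

View pics/scene0.png

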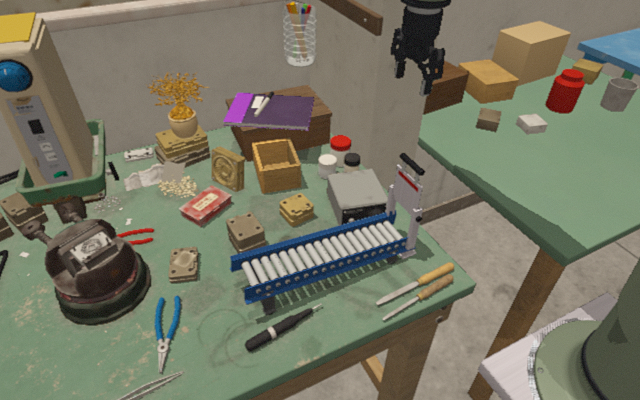

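View pics/side0.png

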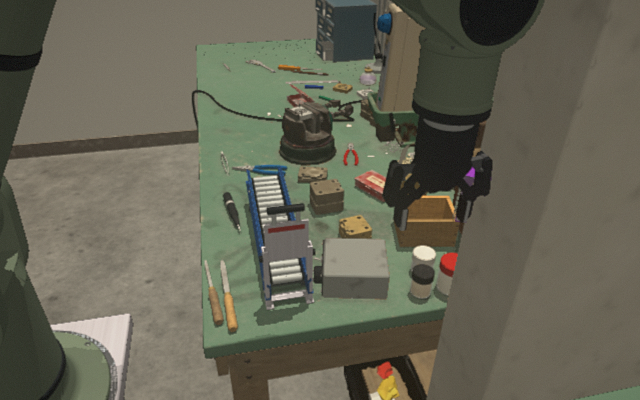

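The scene view shows brass at (296,208), the dark mould at (247,233), the thin plate at (184,264), and the lane from (240,270) to (408,235). The gate is raised, with its handle at (411,163). A grey box stands beside the gate.

```bash
cat > m.py <<'E'
from h import *
def top(P,mask,lo,hi):
    m=mask&(P[...,2]>lo)&(P[...,2]<hi); q=P[m]; r=cv2.minAreaRect((q[:,:2]*1000).astype(np.float32)); return len(q),np.round(r[0],1),np.round(r[1],1),round(r[2],1),np.round(np.median(q,0),4), np.degrees(0)
E
python3 - <<'E'
from m import *
for n,bx in(("scene",{"brass":(270,185,322,228),"dark":(222,208,272,256)}),("side",{"brass":(333,208,378,242),"dark":(304,174,348,217)})):
    d=np.load("/tmp/"+n+"0.npz");P=d["P"];I=d["I"].astype(int)
    for k,(a,b,c,e) in bx.items():
        m=np.zeros((400,640),bool);m[b:e,a:c]=1
        m&=(I[...,0]>I[...,1]+5) # brownish, not green
        h=.036 if k=="brass" else .056
        print(n,k,top(P,m,h-.006,h+.006), np.nanmax(P[m][:,2]))
    # lane: blue mask
    m=(I[...,2]>I[...,0]+45)&(P[...,2]>0.02)&(P[...,2]<.16)&(abs(P[...,0]-.65)<.5)&(P[...,1]<.5)
    q=P[m]; print("blue",len(q),cv2.minAreaRect((q[:,:2]*1000).astype(np.float32)))
# gate handle & rollers
for n,px in(("scene",[(411,163),(409,180),(249,283),(258,272),(393,235),(330,252),(355,190),(384,190)]),("side",[(286,209),(288,240),(268,180),(280,300),(355,250),(330,245),(385,245),(384,285)])):
    P=np.load("/tmp/"+n+"0.npz")["P"]
    for p in px: print(n,p,P[p[1],p[0]].round(4))
for n,(a,b,c,e) in(("scene",(222,180,430,310)),("side",(180,160,400,320))):
    I=np.load("/tmp/"+n+"0.npz")["I"][b:e,a:c]; save(n+"crop",cv2.resize(I,None,fx=3.6,fy=3.6,interpolation=cv2.INTER_CUBIC))
E
```

```text
scene brass (456, array([601.1, 287.3]), array([58.9, 60.8]), 5.9, array([0.6004, 0.2876, 0.0337]), np.float64(0.0)) 0.03714626742876037
scene dark (695, array([568.4, 415.8]), array([71.5, 57.6]), 3.9, array([0.5649, 0.4172, 0.0537]), np.float64(0.0)) 0.05658199165705091
blue 2893 ((446.62347412109375, 297.4243469238281), (121.34291076660156, 358.59039306640625), 1.0418245792388916)
side brass (446, array([604.4, 284.5]), array([56. , 61.5]), 6.4, array([0.605 , 0.2807, 0.0345]), np.float64(0.0)) 0.06467692548452308
side dark (405, array([569.9, 412.2]), array([67.1, 61.7]), 4.5, array([0.5684, 0.4107, 0.0543]), np.float64(0.0)) 0.05856719522224185
blue 454 ((432.161865234375, 310.3819580078125), (84.31854248046875, 330.7776794433594), 0.017333732917904854)
scene (411, 163) [0.4289 0.136  0.2108]
scene (409, 180) [0.4287 0.1333 0.1711]
scene (249, 283) [0.4671 0.4472 0.0026]
scene (258, 272) [0.4299 0.4377 0.0704]
scene (393, 235) [0.4225 0.1538 0.0408]
scene (330, 252) [0.4269 0.2958 0.0555]
scene (355, 190) [0.5555 0.1659 0.0634]
scene (384, 190) [ 5.883e-01  6.070e-02 -1.000e-04]
side (286, 209) [0.4349 0.1269 0.2072]
side (288, 240) [0.4368 0.1294 0.141 ]
side (268, 180) [0.4398 0.4473 0.0679]
side (280, 300) [0.4172 0.122  0.0105]
side (355, 250) [0.5703 0.171  0.0625]
side (330, 245) [0.5267 0.1937 0.0637]
side (385, 245) [0.6316 0.175  0.0613]
side (384, 285) [0.602  0.0883 0.0432]
```

View pics/scenecrop.png

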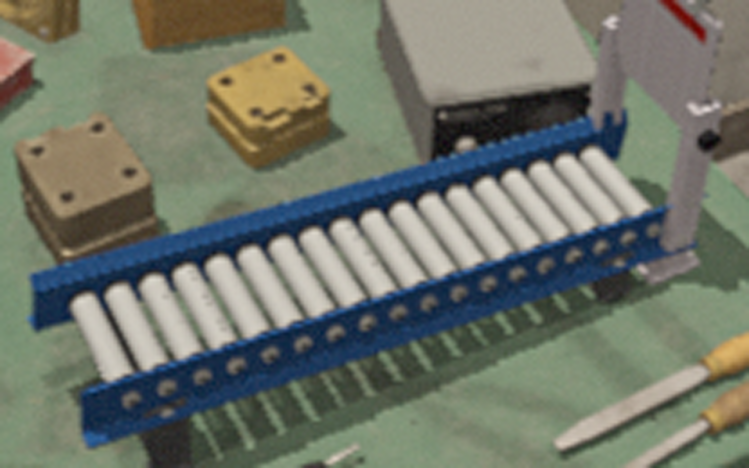

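```bash
python3 -m inch '[{"offset":[0,0,0.04],"turn":0},{"offset":[-0.01,0.03,0.03],"turn":0},{"offset":[-0.02,0.03,0.02],"turn":0},{"offset":[-0.02,0.03,0.02],"turn":0},{"offset":[-0.02,0.03,0.02],"turn":0},{"offset":[-0.02,0.03,0.02],"turn":0},{"offset":[-0.02,0.03,0.02],"turn":0},{"offset":[-0.02,0.03,0.02],"turn":0},{"offset":[-0.02,0.03,0.02],"turn":0},{"offset":[-0.02,0.03,0],"turn":0},{"offset":[0,0,0],"turn":0},{"offset":[0,0,0],"turn":0}]' 1 40
python3 - <<'E'
from h import *
I,P,K,T=get("wrist"); print(T.round(3)); save("w1",I); np.savez("/tmp/w1.npz",I=I,P=P,K=K,T=T)
E
```

```text
time: 1.3
tool_pos: [0.4547, 0.2701, 0.4034]
eef_rot: [[-0.001, 1.0, -0.0], [1.0, 0.001, -0.0], [-0.0, -0.0, -1.0]]
contact_force: [-0.0, -0.7, 0.3]
grip_width: 0.0
gripper_force: 0.0
[[ 1.     0.002  0.001  0.455]
 [ 0.002 -0.948 -0.317  0.352]
 [-0.     0.317 -0.948  0.582]
 [ 0.     0.     0.     1.   ]]
```

View pics/w1.png

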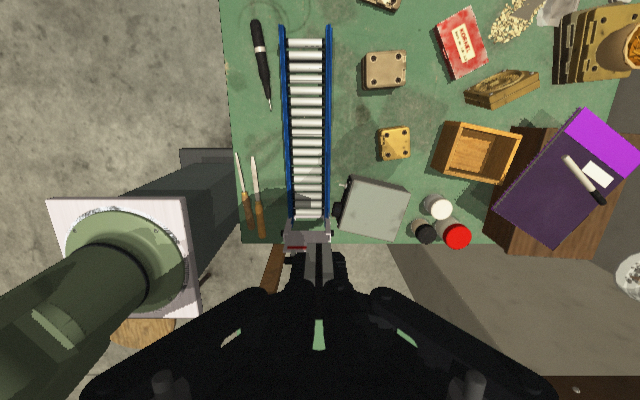

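The wrist view shows the lane running from (305,40) at the upper end to (308,220) at the gate. Brass is at (395,142), dark at (385,70) and the handle near (305,250).

Run:
```python
from m import *
d=np.load("/tmp/w1.npz");P=d["P"];I=d["I"].astype(int);K=d["K"];T=d["T"]
for k,(a,b,c,e),h in(("brass",(372,118,416,165),.036),("dark",(355,42,412,95),.056)):
    m=np.zeros((400,640),bool);m[b:e,a:c]=1; m&=(I[...,0]>I[...,1]+5)
    print(k,top(P,m,h-.006,h+.006))
# lane: rollers bright
m=np.zeros((400,640),bool);m[30:225,275:340]=1
r=m&(I.min(-1)>140)&(P[...,2]>.025)&(P[...,2]<.09)
q=P[r];print("roll",len(q),np.percentile(q,[0,1,50,99,100],axis=0).round(4))
rt=[]
for y in np.arange(.15,.47,.018):
    s=q[abs(q[:,1]-y)<.009]
    if len(s)>20: print(round(y,3),s[:,0].min().round(4),s[:,0].max().round(4),np.mean([s[:,0].min(),s[:,0].max()]).round(4),np.percentile(s[:,2],90).round(4)); rt.append([y,np.mean([s[:,0].min(),s[:,0].max()]),np.percentile(s[:,2],90)])
rt=np.array(rt);print("x fit",np.polyfit(rt[:,0],rt[:,1],1),"z fit",np.polyfit(rt[:,0],rt[:,2],1))
b=m&(I[...,2]>I[...,0]+45)&(P[...,2]>.03)&(P[...,2]<.12);q=P[b]
print("blue",cv2.minAreaRect((q[:,:2]*1000).astype(np.float32)),q[:,1].min(),q[:,1].max())
for n in("scene","side"):
    d=np.load("/tmp/"+n+"0.npz");P=d["P"];I=d["I"].astype(int)
    s=(I.max(-1)<70)&(P[...,2]>.19)&(P[...,2]<.23)&(abs(P[...,0]-.43)<.06)&(abs(P[...,1]-.13)<.04); q=P[s]
    print(n,"handle",len(q),q.min(0),q.max(0),np.median(q,0),cv2.minAreaRect((q[:,:2]*1000).astype(np.float32)))
```

```text
brass (833, array([603.2, 285.4]), array([54.6, 59.1]), 7.8, array([0.6036, 0.2853, 0.0346]), np.float64(0.0))
dark (1394, array([569.3, 414.5]), array([68.6, 57.6]), 4.5, array([0.5682, 0.4148, 0.0547]), np.float64(0.0))
roll 3189 [[0.4053 0.1312 0.0303]
 [0.4068 0.144  0.0427]
 [0.434  0.3305 0.0624]
 [0.4593 0.4556 0.0751]
 [0.4968 0.4564 0.0767]]
0.15 0.4089 0.4584 0.4337 0.0459
0.168 0.44 0.4583 0.4491 0.0476
0.186 0.4181 0.4602 0.4391 0.0491
0.204 0.4068 0.4968 0.4518 0.0509
0.222 0.4071 0.46 0.4335 0.0527
0.24 0.4078 0.4598 0.4338 0.0547
0.258 0.4066 0.4597 0.4332 0.0562
0.276 0.4073 0.4596 0.4335 0.0579
0.294 0.4076 0.4595 0.4336 0.0597
0.312 0.4066 0.4594 0.433 0.0618
0.33 0.4071 0.4593 0.4332 0.0635
0.348 0.4061 0.4592 0.4326 0.0648
0.366 0.4068 0.4591 0.4329 0.0666
0.384 0.4059 0.459 0.4324 0.0685
0.402 0.4062 0.4589 0.4326 0.0703
0.42 0.4053 0.4588 0.432 0.0719
0.438 0.4061 0.4586 0.4324 0.0736
0.456 0.4054 0.4585 0.4319 0.0752
x fit [-0.03464699  0.44574678] z fit [0.09660524 0.03133757]
blue ((435.1639404296875, 306.38421630859375), (84.49108123779297, 333.1064453125), 0.3305206596851349) 0.1400206669033486 0.47317056499431404
scene handle 188 [0.40114423 0.12571334 0.2017981 ] [0.46272932 0.13912601 0.21236511] [0.42703681 0.1350888  0.20920529] ((431.87908935546875, 133.18141174316406), (61.5412483215332, 12.869155883789062), 2.03548526763916)
side handle 266 [0.40379919 0.12197662 0.20111831] [0.46317354 0.13405954 0.21278105] [0.43458098 0.12593142 0.20865969] ((433.48724365234375, 128.01641845703125), (12.07903003692627, 59.371971130371094), 89.97126007080078)
```

```bash
python3 -m inch '[{"offset":[-0.004,-0.028,-0.02],"turn":0},{"offset":[-0.004,-0.028,-0.03],"turn":0},{"offset":[-0.004,-0.028,-0.03],"turn":0},{"offset":[-0.005,-0.028,-0.03],"turn":0},{"offset":[-0.005,-0.028,-0.03],"turn":0},{"offset":[0,0,-0.03],"turn":0},{"offset":[0,0,0],"turn":0},{"offset":[0,0,0],"turn":0}]' 1 40
python3 -m inch '[{"offset":[0,0,-0.01],"turn":0},{"offset":[0,0,-0.01],"turn":0},{"offset":[0,0,-0.01],"turn":0},{"offset":[0,0,-0.01],"turn":0},{"offset":[0,0,-0.01],"turn":0},{"offset":[0,0,0],"turn":0}]'
```

```text
time: 2.15
tool_pos: [0.4334, 0.1297, 0.2343]
eef_rot: [[0.001, 1.0, -0.0], [1.0, -0.001, -0.0], [-0.0, -0.0, -1.0]]
contact_force: [1.1, 0.2, 1.4]
grip_width: -0.002
gripper_force: 0.0
time: 2.75
tool_pos: [0.4323, 0.1298, 0.1823]
eef_rot: [[-0.0, 1.0, -0.002], [1.0, 0.0, -0.001], [-0.001, -0.002, -1.0]]
contact_force: [0.1, -0.6, 0.1]
grip_width: 0.003
gripper_force: 0.0
```

```bash
python3 -m inch '[{"offset":[0,0,-0.008],"turn":0},{"offset":[0,0,-0.006],"turn":0},{"offset":[0,0,-0.004],"turn":0}]'
python3 - <<'E'
from h import *
I,P,K,T=get("scene"); save("s2",cv2.resize(I[90:290,330:500],None,fx=3,fy=3))
E
```

```text
time: 3.05
tool_pos: [0.4333, 0.1301, 0.1654]
eef_rot: [[0.0, 1.0, 0.001], [1.0, -0.0, 0.0], [0.0, 0.001, -1.0]]
contact_force: [0.7, 0.7, 5.1]
grip_width: -0.0
gripper_force: 2.6
```

View pics/s2.png

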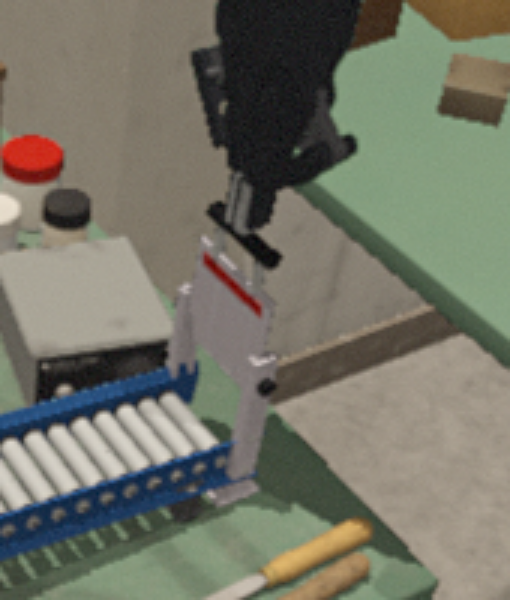

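The fingers are on the handle bar at crop pixel (245,230). The gate is nearly down, so I'll push on to the stop.

```bash
python3 -m inch '[{"offset":[0,0,-0.003],"turn":0},{"offset":[0,0,-0.002],"turn":0},{"offset":[0,0,-0.002],"turn":0},{"offset":[0,0,-0.001],"turn":0},{"offset":[0,0,0],"turn":0},{"offset":[0,0,0],"turn":0}]'
```

```text
time: 3.7
tool_pos: [0.4329, 0.1299, 0.1577]
eef_rot: [[0.0, 1.0, -0.0], [1.0, -0.0, -0.0], [-0.0, -0.0, -1.0]]
contact_force: [0.6, -0.1, 1.4]
grip_width: 0.001
gripper_force: 0.9
```

```bash
python3 -m inch '[{"offset":[0,0,-0.002],"turn":0},{"offset":[0,0,-0.001],"turn":0},{"offset":[0,0,0],"turn":0}]'
python3 -m inch '[{"offset":[0,0,-0.002],"turn":0},{"offset":[0,0,-0.001],"turn":0},{"offset":[0,0,0],"turn":0}]'
python3 - <<'E'
from h import *
I,P,K,T=get("scene"); I=I.astype(int)
s=(I.max(-1)<70)&(P[...,2]<.19)&(P[...,2]>.13)&(abs(P[...,0]-.43)<.06)&(abs(P[...,1]-.13)<.03)
q=P[s]; 
for k in (0,1):
  e=q[q[:,0]>.45] if k else q[q[:,0]<.415]; print(len(e),e.min(0),e.max(0))
E
```

```text
time: 4.0
tool_pos: [0.4329, 0.13, 0.1545]
eef_rot: [[0.0, 1.0, -0.0], [1.0, -0.0, -0.0], [-0.0, -0.0, -1.0]]
contact_force: [1.3, 0.4, 1.3]
grip_width: -0.002
gripper_force: 0.9
time: 4.3
tool_pos: [0.4329, 0.1299, 0.1515]
eef_rot: [[0.0, 1.0, -0.0], [1.0, -0.0, -0.0], [-0.0, -0.0, -1.0]]
contact_force: [1.6, 1.4, 1.2]
grip_width: -0.001
gripper_force: 0.8
55 [0.40163972 0.1273168  0.17786583] [0.41446972 0.13865239 0.18831683]
30 [0.4505708  0.12794463 0.18020246] [0.46217497 0.13771577 0.18893127]
```

Run:
```python
from h import *
I,P,K,T=get("scene");J,Q,_,_=get("side")
a=cv2.resize(I[110:270,370:470],(400,600),interpolation=cv2.INTER_CUBIC);b=cv2.resize(J[160:310,230:330],(400,600),interpolation=cv2.INTER_CUBIC)
save("s3",np.hstack([a,b]))
```

```text
(no output)
```

View pics/s3.png

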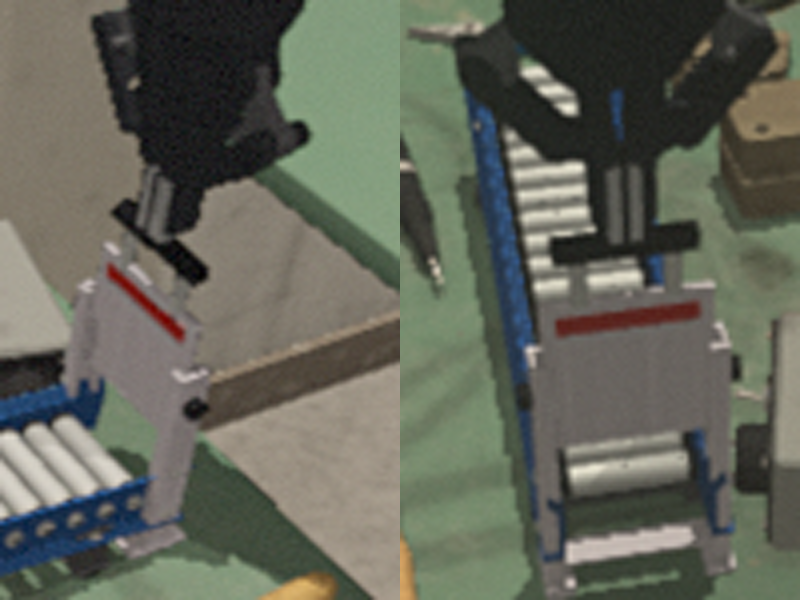

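Run:
```python
from h import *
print(readout.get_state()["tool_pos"])
I,P,K,T=get("scene");J,Q,_,_=get("side")
for v in range(152,182,2): print(v,[ (P[v,u].round(3).tolist(),I[v,u].tolist()) for u in(407,410)])
print("side")
for v in range(200,240,3): print(v,[ (Q[v,u].round(3).tolist(),J[v,u].tolist()) for u in(283,288)])
```

```text
[0.4327916  0.12987314 0.15154133]
152 [([0.437, 0.143, 0.232], [20, 24, 19]), ([0.429, 0.143, 0.237], [29, 35, 38])]
154 [([0.44, 0.139, 0.225], [69, 68, 65]), ([0.428, 0.142, 0.233], [33, 35, 32])]
156 [([0.436, 0.142, 0.224], [98, 97, 90]), ([0.426, 0.144, 0.23], [42, 43, 40])]
158 [([0.434, 0.143, 0.22], [97, 95, 91]), ([0.428, 0.141, 0.224], [88, 87, 83])]
160 [([0.434, 0.142, 0.216], [85, 84, 81]), ([0.428, 0.14, 0.219], [97, 95, 93])]
162 [([0.432, 0.142, 0.213], [86, 82, 80]), ([0.426, 0.141, 0.216], [98, 95, 91])]
164 [([0.432, 0.142, 0.208], [69, 66, 63]), ([0.428, 0.139, 0.21], [103, 101, 95])]
166 [([0.431, 0.142, 0.205], [58, 58, 53]), ([0.426, 0.139, 0.207], [102, 98, 93])]
168 [([0.43, 0.142, 0.201], [77, 75, 71]), ([0.427, 0.138, 0.202], [91, 90, 85])]
170 [([0.428, 0.143, 0.198], [97, 93, 89]), ([0.426, 0.138, 0.197], [85, 83, 80])]
172 [([0.428, 0.142, 0.193], [84, 81, 74]), ([0.426, 0.137, 0.193], [89, 86, 81])]
174 [([0.432, 0.138, 0.184], [2, 5, 7]), ([0.426, 0.136, 0.188], [76, 75, 71])]
176 [([0.431, 0.138, 0.18], [80, 71, 64]), ([0.425, 0.137, 0.185], [15, 17,
[... 659 characters left out ...]
0.199], [90, 89, 82])]
218 [([0.429, 0.12, 0.195], [93, 95, 86]), ([0.437, 0.119, 0.195], [93, 93, 86])]
221 [([0.429, 0.127, 0.184], [51, 50, 45]), ([0.437, 0.125, 0.184], [31, 32, 27])]
224 [([0.429, 0.126, 0.178], [62, 61, 57]), ([0.437, 0.122, 0.18], [91, 89, 83])]
227 [([0.449, 0.283, 0.053], [131, 129, 116]), ([0.46, 0.287, 0.048], [165, 163, 148])]
230 [([0.447, 0.269, 0.056], [200, 196, 180]), ([0.457, 0.268, 0.055], [183, 181, 166])]
233 [([0.446, 0.266, 0.051], [104, 101, 95]), ([0.437, 0.129, 0.156], [101, 96, 91])]
236 [([0.428, 0.128, 0.152], [105, 102, 98]), ([0.437, 0.129, 0.15], [103, 95, 90])]
239 [([0.428, 0.127, 0.147], [88, 36, 30]), ([0.437, 0.129, 0.143], [87, 32, 27])]
```

Run:
```python
from h import *
print(readout.get_state()["tool_pos"])
for n in("scene0","side0"):
    P=np.load("/tmp/"+n+".npz")["P"]
    m=(abs(P[...,0]-.625)<.08)&(abs(P[...,1])<.03)&(P[...,2]>.12)&(P[...,2]<.4); q=P[m]
    for a in(-1,1):
        e=q[(a*(q[:,0]-.625)>0.01)]; 
        if len(e): print(n,a,len(e),np.sort(e[:,2])[:8].round(4),e[np.argmin(e[:,2])])
m=None
for n in("scene","side"):
    I,P,K,T=get(n)
    m=(abs(P[...,0]-.433)<.08)&(abs(P[...,1]-.13)<.05)&(P[...,2]>.19); q=P[m]; print(n,len(q),q[:,2].min(),q[np.argsort(q[:,2])[:60:10]].round(3).tolist())
```

```text
[0.43278189 0.12986734 0.15156648]
scene0 -1 1677 [0.2401 0.243  0.2431 0.2438 0.2441 0.2442 0.2444 0.2451] [ 0.5787879  -0.00076536  0.24005251]
scene0 1 2445 [0.1201 0.1202 0.1203 0.1204 0.1204 0.1209 0.121  0.1212] [0.70146021 0.02516313 0.1201056 ]
side0 -1 3021 [0.2425 0.2431 0.2444 0.2446 0.2446 0.2448 0.2451 0.2452] [ 0.57667652 -0.00608041  0.24251229]
side0 1 5229 [0.1201 0.1201 0.1201 0.1207 0.1207 0.1208 0.1209 0.1209] [ 0.70110017 -0.01871136  0.12005739]
scene 8356 0.1902674018850019 [[0.432, 0.141, 0.19], [0.421, 0.132, 0.194], [0.437, 0.143, 0.196], [0.42, 0.131, 0.197], [0.433, 0.142, 0.199], [0.425, 0.137, 0.2]]
side 10965 0.19021580763748175 [[0.438, 0.119, 0.19], [0.432, 0.119, 0.193], [0.432, 0.12, 0.195], [0.433, 0.118, 0.196], [0.444, 0.122, 0.197], [0.426, 0.121, 0.199]]
```

The fingertips are actually about 36 mm behind the reported TCP. Both cameras agree on this, with the gripper open and shut. I'll use tip z = reported z + 0.036, so the gate still has about 27 mm to go.

```bash
python3 -m inch '[{"offset":[0,0,-0.005],"turn":0},{"offset":[0,0,-0.005],"turn":0},{"offset":[0,0,-0.005],"turn":0},{"offset":[0,0,-0.005],"turn":0},{"offset":[0,0,-0.004],"turn":0},{"offset":[0,0,0],"turn":0}]'
python3 -m inch '[{"offset":[0,0,-0.002],"turn":0},{"offset":[0,0,-0.001],"turn":0},{"offset":[0,0,-0.001],"turn":0}]'
python3 -m inch '[{"offset":[0,0,-0.001],"turn":0},{"offset":[0,0,0],"turn":0}]'
```

```text
time: 5.25
tool_pos: [0.4327, 0.1299, 0.1272]
eef_rot: [[-0.0, 1.0, -0.001], [1.0, 0.0, -0.0], [-0.0, -0.001, -1.0]]
contact_force: [-0.1, 0.1, -0.1]
grip_width: -0.001
gripper_force: 0.0
time: 5.55
tool_pos: [0.433, 0.13, 0.1237]
eef_rot: [[0.0, 1.0, 0.0], [1.0, -0.0, -0.0], [-0.0, 0.0, -1.0]]
contact_force: [-2.5, -0.4, 13.0]
grip_width: 0.006
gripper_force: 6.9
time: 5.75
tool_pos: [0.4332, 0.13, 0.1235]
eef_rot: [[0.0, 1.0, 0.001], [1.0, -0.0, 0.0], [0.0, 0.001, -1.0]]
contact_force: [-6.6, -1.5, 24.5]
grip_width: 0.0
gripper_force: 12.1
```

```bash
python3 -m inch '[{"offset":[0,0,0.01],"turn":0},{"offset":[0,0,0.035],"turn":0},{"offset":[0,0,0.035],"turn":0},{"offset":[0.024,0.022,0],"turn":0},{"offset":[0.024,0.022,0],"turn":0},{"offset":[0.024,0.022,0],"turn":0},{"offset":[0.024,0.022,0],"turn":0},{"offset":[0.024,0.022,0],"turn":0.115},{"offset":[0.024,0.022,-0.02],"turn":0},{"offset":[0.026,0.0235,-0.02],"turn":0},{"offset":[0,0,-0.03],"turn":0},{"offset":[0,0,0],"turn":0}]' -1 40
python3 - <<'E'
from m import *
I,P,K,T=get("wrist"); save("w4",I); I=I.astype(int)
q=P[(abs(P[...,0]-.603)<.06)&(abs(P[...,1]-.286)<.06)&(abs(P[...,2]-.036)<.004)]
r=cv2.minAreaRect((q[:,:2]*1000).astype(np.float32));print(len(q),r)
f=[]
for n in("scene","side"):
    I,P,K,T=get(n); q=P[(abs(P[...,0]-.603)<.09)&(abs(P[...,1]-.285)<.04)&(P[...,2]>.06)&(P[...,2]<.3)]
    for a in(-1,1):
        e=q[a*(q[:,0]-.603)>.01]; print(n,a,len(e), e[np.argsort(e[:,2])[:30:10]].round(4).tolist() if len(e) else 0)
    m=(P[...,2]>.13)&(P[...,2]<.18)&(abs(P[...,0]-.433)<.04)&(abs(P[...,1]-.13)<.025)
    print("handle",P[m].max(0))
E
```

```text
time: 6.95
tool_pos: [0.601, 0.2848, 0.1286]
eef_rot: [[-0.115, 0.993, -0.006], [0.993, 0.115, -0.003], [-0.002, -0.006, -1.0]]
contact_force: [-0.7, -0.6, 0.1]
grip_width: 1.005
gripper_force: 0.0
2716 ((603.4208984375, 285.4640808105469), (54.609031677246094, 59.521331787109375), 8.579450607299805)
scene -1 1219 [[0.5532, 0.2782, 0.181], [0.5563, 0.2913, 0.1855], [0.5544, 0.2922, 0.1893]]
scene 1 477 [[0.6901, 0.2528, 0.0602], [0.6902, 0.2552, 0.0639], [0.6454, 0.2987, 0.1796]]
handle [0.46344498 0.13929761 0.16109221]
side -1 1187 [[0.5606, 0.2721, 0.1838], [0.5564, 0.2715, 0.189], [0.5578, 0.2699, 0.192]]
side 1 924 [[0.6918, 0.2452, 0.0668], [0.6467, 0.2889, 0.1871], [0.6519, 0.2802, 0.189]]
handle [0.4656885  0.13415593 0.16138803]
```

```bash
python3 -m inch '[{"offset":[0,0,-0.03],"turn":0.02},{"offset":[0,0,-0.03],"turn":0},{"offset":[0,0,-0.03],"turn":0},{"offset":[0,0,-0.03],"turn":0},{"offset":[0,0,-0.02],"turn":0},{"offset":[0,0,-0.01],"turn":0},{"offset":[0,0,0],"turn":0},{"offset":[0,0,0],"turn":0}]'
```

```text
time: 7.9
tool_pos: [0.6039, 0.2858, -0.0156]
eef_rot: [[-0.134, 0.991, 0.002], [0.991, 0.134, 0.001], [0.001, 0.002, -1.0]]
contact_force: [0.2, 0.7, -0.1]
grip_width: 1.001
gripper_force: 0.0
```

```bash
python3 -m inch '[{"offset":[0,0,-0.014],"turn":0},{"offset":[0,0,0],"turn":0},{"offset":[0,0,0],"turn":0}]'
python3 -m inch '[{"offset":[0,0,0],"turn":0},{"offset":[0,0,0],"turn":0},{"offset":[0,0,0],"turn":0},{"offset":[0,0,0],"turn":0},{"offset":[0,0,0],"turn":0},{"offset":[0,0,0],"turn":0},{"offset":[0,0,0],"turn":0},{"offset":[0,0,0],"turn":0}]' 1 35
python3 -m inch '[{"offset":[0,0,0.01],"turn":0},{"offset":[0,0,0.02],"turn":0},{"offset":[0,0,0.03],"turn":0},{"offset":[0,0,0],"turn":0},{"offset":[0,0,0],"turn":0}]'
python3 - <<'E'
from h import *
I,P,K,T=get("scene"); J,_,_,_=get("side");save("s5",np.hstack([cv2.resize(I[140:260,240:360],(400,400)),cv2.resize(J[150:270,310:430],(400,400))]))
E
```

```text
time: 8.2
tool_pos: [0.603, 0.2854, -0.0312]
eef_rot: [[-0.135, 0.991, -0.0], [0.991, 0.135, -0.0], [-0.0, -0.0, -1.0]]
contact_force: [-0.2, -0.3, -0.4]
grip_width: 0.998
gripper_force: 0.0
time: 9.0
tool_pos: [0.6033, 0.2856, -0.0307]
eef_rot: [[-0.134, 0.991, 0.001], [0.991, 0.134, 0.0], [0.0, 0.001, -1.0]]
contact_force: [-1.9, -0.6, 5.6]
grip_width: 0.645
gripper_force: 36.9
time: 9.5
tool_pos: [0.6031, 0.2855, 0.0293]
eef_rot: [[-0.134, 0.991, 0.001], [0.991, 0.134, 0.0], [0.0, 0.001, -1.0]]
contact_force: [-0.2, -0.2, -4.5]
grip_width: 0.641
gripper_force: 39.4
```

View pics/s5.png

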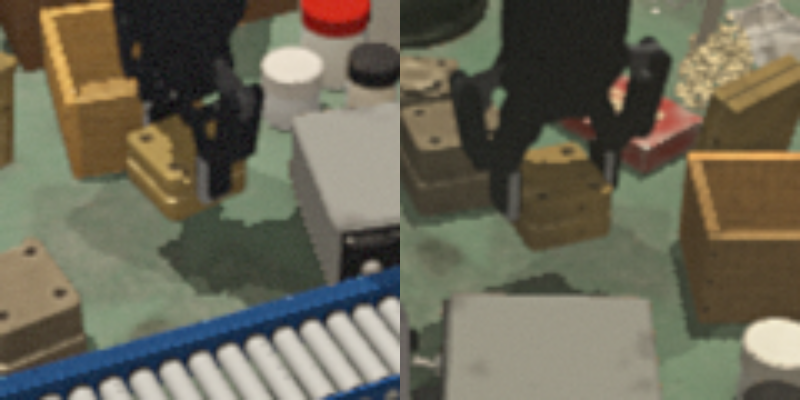

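```bash
python3 -m inch '[{"offset":[0,0,0.035],"turn":0},{"offset":[0,0,0.035],"turn":0},{"offset":[-0.0243,0.016,0],"turn":-0.018},{"offset":[-0.0243,0.016,0],"turn":-0.018},{"offset":[-0.0243,0.016,0],"turn":-0.018},{"offset":[-0.0243,0.016,0],"turn":-0.018},{"offset":[-0.0243,0.016,0],"turn":-0.018},{"offset":[-0.0243,0.016,0],"turn":-0.018},{"offset":[-0.0243,0.0155,0],"turn":-0.018},{"offset":[0,0,-0.02],"turn":0},{"offset":[0,0,0],"turn":0},{"offset":[0,0,0],"turn":0}]'
python3 - <<'E'
from h import *
I,P,K,T=get("wrist"); save("w6",I); print(readout.get_state()["tool_pos"])
r=I.astype(int)
# lane guides (blue) and brass top
b=(r[...,2]>r[...,0]+45)&(P[...,2]>.05)&(P[...,2]<.1)
for y in(.30,.33,.36,.42,.45):
    q=P[b&(abs(P[...,1]-y)<.006)]
    if len(q): print(y,q[:,0].min().round(4),q[:,0].max().round(4), [q[q[:,0]<.43][:,0].max().round(4) if (q[:,0]<.43).any() else 0, q[q[:,0]>.436][:,0].min().round(4) if (q[:,0]>.436).any() else 0],np.percentile(q[:,2],95).round(4))
q=P[(r[...,0]>r[...,2]+20)&(P[...,2]>.10)&(P[...,2]<.16)&(abs(P[...,0]-.433)<.06)&(abs(P[...,1]-.397)<.06)]
if len(q): print("brass",len(q),np.percentile(q[:,2],[5,50,95]),cv2.minAreaRect((q[:,:2]*1000).astype(np.float32)))
E
```

```text
time: 10.8
tool_pos: [0.433, 0.3962, 0.0781]
eef_rot: [[-0.009, 1.0, -0.001], [1.0, 0.009, -0.002], [-0.002, -0.001, -1.0]]
contact_force: [0.8, -0.3, -4.1]
grip_width: 0.638
gripper_force: 40.7
[0.4334286  0.39632694 0.07862652]
0.3 0.3939 0.473 [np.float64(0.3939), np.float64(0.4683)] 0.0724
0.42 0.3922 0.4727 [np.float64(0.3997), np.float64(0.4655)] 0.084
0.45 0.3921 0.4728 [np.float64(0.3995), np.float64(0.4654)] 0.087
brass 14064 [0.12093907 0.14310474 0.14418022] ((433.1526184082031, 396.9001770019531), (63.3226203918457, 60.56959915161133), 0.260172039270401)
```

View pics/w6.png

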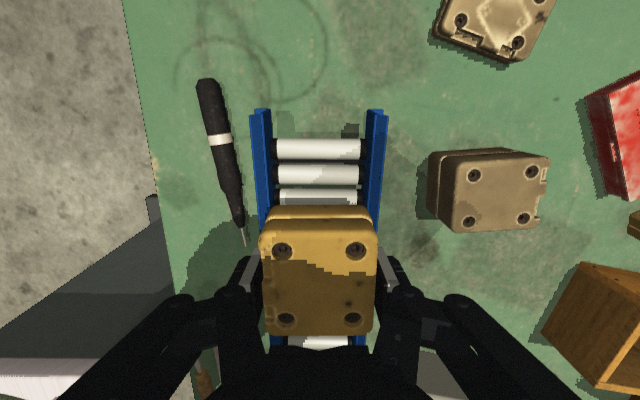

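Brass is centred over the lane within 1 mm, with the guides at x 0.3997 and 0.4655. I'll lower it now.

```bash
python3 -m inch '[{"offset":[-0.0005,0,-0.012],"turn":0},{"offset":[0,0,-0.011],"turn":0},{"offset":[0,0,-0.007],"turn":0},{"offset":[0,0,0],"turn":0},{"offset":[0,0,0],"turn":0}]' - 30
python3 -m inch '[{"offset":[0,0,-0.0015],"turn":0},{"offset":[0,0,-0.0015],"turn":0},{"offset":[0,0,0],"turn":0}]'
python3 -m inch '[{"offset":[0,0,-0.0015],"turn":0},{"offset":[0,0,0],"turn":0}]'
```

```text
time: 11.35
tool_pos: [0.4324, 0.3969, 0.0485]
eef_rot: [[-0.009, 1.0, -0.0], [1.0, 0.009, -0.0], [-0.0, -0.0, -1.0]]
contact_force: [-0.5, 0.2, -3.7]
grip_width: 0.643
gripper_force: 40.7
time: 11.65
tool_pos: [0.4324, 0.397, 0.0457]
eef_rot: [[-0.009, 1.0, 0.0], [1.0, 0.009, 0.0], [0.0, 0.0, -1.0]]
contact_force: [0.6, -0.5, -4.9]
grip_width: 0.641
gripper_force: 40.7
time: 11.85
tool_pos: [0.4323, 0.3969, 0.0441]
eef_rot: [[-0.009, 1.0, -0.0], [1.0, 0.009, -0.0], [-0.0, -0.0, -1.0]]
contact_force: [0.1, 0.5, -3.8]
grip_width: 0.642
gripper_force: 40.7
```

```bash
python3 -m inch '[{"offset":[0,0,-0.001],"turn":0},{"offset":[0,0,0],"turn":0}]' - 20
python3 -m inch '[{"offset":[0,0,-0.001],"turn":0},{"offset":[0,0,0],"turn":0}]'
python3 -m inch '[{"offset":[0,0,-0.001],"turn":0},{"offset":[0,0,0],"turn":0}]'
```

```text
time: 12.05
tool_pos: [0.4323, 0.3969, 0.0431]
eef_rot: [[-0.009, 1.0, -0.0], [1.0, 0.009, -0.0], [-0.0, -0.0, -1.0]]
contact_force: [0.1, -0.7, -4.6]
grip_width: 0.64
gripper_force: 40.7
time: 12.25
tool_pos: [0.4323, 0.3969, 0.0421]
eef_rot: [[-0.009, 1.0, -0.0], [1.0, 0.009, -0.0], [-0.0, -0.0, -1.0]]
contact_force: [-0.4, -0.2, -4.1]
grip_width: 0.646
gripper_force: 40.7
time: 12.45
tool_pos: [0.4324, 0.3975, 0.0417]
eef_rot: [[-0.009, 1.0, 0.0], [1.0, 0.009, 0.001], [0.001, 0.0, -1.0]]
contact_force: [-1.2, -0.1, 3.9]
grip_width: 0.644
gripper_force: 42.1
```

```bash
python3 -m inch '[{"offset":[0,0,-0.001],"turn":0},{"offset":[0,0,0],"turn":0}]' 1 20
python3 -m inch '[{"offset":[0,0,-0.001],"turn":0},{"offset":[0,0,0],"turn":0}]'
```

```text
time: 12.65
tool_pos: [0.4325, 0.398, 0.0413]
eef_rot: [[-0.009, 1.0, 0.001], [1.0, 0.009, 0.002], [0.002, 0.001, -1.0]]
contact_force: [-4.9, -1.3, 15.0]
grip_width: 0.644
gripper_force: 43.6
time: 12.85
tool_pos: [0.4326, 0.3981, 0.0406]
eef_rot: [[-0.009, 1.0, 0.001], [1.0, 0.009, 0.002], [0.002, 0.001, -1.0]]
contact_force: [-5.6, -1.9, 19.7]
grip_width: 0.639
gripper_force: 43.2
```

```bash
python3 -m inch '[{"offset":[0,0,0],"turn":0},{"offset":[0,0,0],"turn":0},{"offset":[0,0,0],"turn":0},{"offset":[0,0,0],"turn":0},{"offset":[0,0,0],"turn":0},{"offset":[0,0,0.01],"turn":0},{"offset":[0,0,0.02],"turn":0},{"offset":[0,0,0.04],"turn":0},{"offset":[0,0,0.04],"turn":0},{"offset":[0,0,0.02],"turn":0},{"offset":[0,0,0],"turn":0},{"offset":[0,0,0],"turn":0}]' -1 40
python3 -m inch '[{"offset":[0,0,0],"turn":0},{"offset":[0,0,0],"turn":0},{"offset":[0,0,0],"turn":0},{"offset":[0,0,0],"turn":0},{"offset":[0,0,0],"turn":0},{"offset":[0,0,0],"turn":0}]'
python3 - <<'E'
from h import *
I,P,K,T=get("scene"); J,Q,_,_=get("side");save("s7",np.hstack([cv2.resize(I[150:310,230:430],(500,400)),cv2.resize(J[160:320,230:340],(275,400))]))
q=P[(I[...,0].astype(int)>I[...,2]+40)&(P[...,2]>.06)&(P[...,2]<.12)&(abs(P[...,0]-.433)<.04)&(P[...,1]<.46)]
print(len(q),q.min(0),q.max(0),np.median(q,0))
E
```

```text
time: 14.05
tool_pos: [0.4324, 0.397, 0.1698]
eef_rot: [[-0.009, 1.0, 0.001], [1.0, 0.009, 0.001], [0.001, 0.001, -1.0]]
contact_force: [0.1, -0.2, 0.1]
grip_width: 1.004
gripper_force: 0.0
time: 14.65
tool_pos: [0.4324, 0.3969, 0.1691]
eef_rot: [[-0.009, 1.0, -0.0], [1.0, 0.009, -0.0], [-0.0, -0.0, -1.0]]
contact_force: [-0.1, -0.7, -0.3]
grip_width: 1.002
gripper_force: 0.0
953 [0.40306259 0.13179184 0.06000261] [0.46661877 0.19684131 0.11947742] [0.42539674 0.16913573 0.08107177]
```

View pics/s7.png

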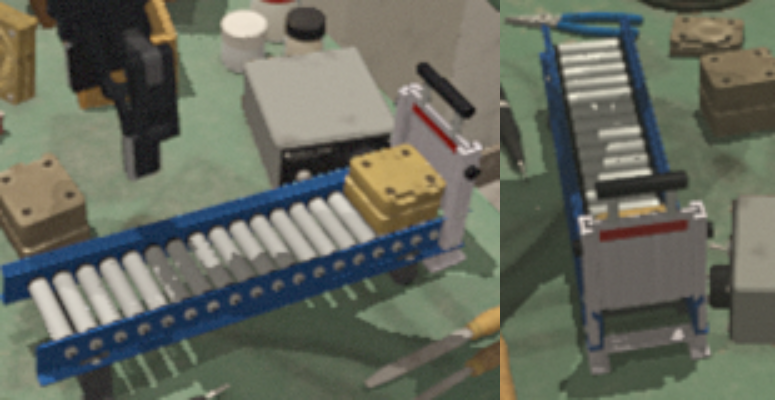

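Brass lies flush against the gate and upright, at (395,185) in the left crop. On to the dark mould.

```bash
python3 -m inch '[{"offset":[0.0124,0.0016,0],"turn":0.149},{"offset":[0.0124,0.0016,0],"turn":0.149},{"offset":[0.0124,0.0016,0],"turn":0.149},{"offset":[0.0124,0.0016,0],"turn":0.149},{"offset":[0.0124,0.0016,0],"turn":0.149},{"offset":[0.0124,0.0016,0],"turn":0.149},{"offset":[0.0124,0.0016,0],"turn":0.149},{"offset":[0.0124,0.0016,0],"turn":0.149},{"offset":[0.0124,0.0016,0],"turn":0.149},{"offset":[0.0124,0.0016,0],"turn":0.149},{"offset":[0.0126,0.0015,0],"turn":0.149},{"offset":[0,0,0],"turn":0}]'
python3 -m inch '[{"offset":[0,0,-0.02],"turn":0},{"offset":[0,0,-0.02],"turn":0},{"offset":[0,0,0],"turn":0},{"offset":[0,0,0],"turn":0}]'
python3 - <<'E'
from m import *
s=readout.get_state();print(s["q"])
I,P,K,T=get("wrist"); save("w8",I)
q=P[(abs(P[...,0]-.569)<.06)&(abs(P[...,1]-.4145)<.06)&(abs(P[...,2]-.056)<.004)]
print(len(q),cv2.minAreaRect((q[:,:2]*1000).astype(np.float32)))
for n in("scene","side"):
    I,P,K,T=get(n); q=P[(abs(P[...,0]-.569)<.09)&(abs(P[...,1]-.4145)<.06)&(abs(P[...,2]-.055)<.005)]
    print(n,len(q),cv2.minAreaRect((q[:,:2]*1000).astype(np.float32)))
E
```

```text
time: 15.95
tool_pos: [0.5703, 0.4138, 0.1686]
eef_rot: [[-0.997, -0.079, -0.0], [-0.079, 0.997, -0.0], [0.0, -0.0, -1.0]]
contact_force: [0.1, -0.5, -0.4]
grip_width: 1.002
gripper_force: 0.0
time: 16.35
tool_pos: [0.5686, 0.4147, 0.1297]
eef_rot: [[-0.997, -0.075, -0.0], [-0.075, 0.997, -0.0], [0.0, -0.0, -1.0]]
contact_force: [0.8, 0.6, 0.7]
grip_width: 1.001
gripper_force: 0.0
[-0.44570807  0.74719139 -0.45984961  1.40696015  0.35109319  1.06893891
  0.67719247]
3804 ((569.4873046875, 414.943603515625), (68.32210540771484, 57.3525505065918), 4.514232158660889)
scene 700 ((568.11962890625, 415.7853698730469), (71.00641632080078, 57.7353401184082), 4.36387825012207)
side 433 ((571.4763793945312, 413.20477294921875), (69.74539184570312, 60.62795639038086), 2.918715238571167)
```

```bash
python3 -m inch '[{"offset":[0.0005,0,-0.03],"turn":0},{"offset":[0,0,-0.03],"turn":0},{"offset":[0,0,-0.03],"turn":0},{"offset":[0,0,-0.03],"turn":0},{"offset":[0,0,-0.02],"turn":0},{"offset":[0,0,-0.01],"turn":0},{"offset":[0,0,-0.005],"turn":0},{"offset":[0,0,0],"turn":0},{"offset":[0,0,0],"turn":0}]'
python3 -m inch '[{"offset":[0,0,0],"turn":0},{"offset":[0,0,0],"turn":0},{"offset":[0,0,0],"turn":0},{"offset":[0,0,0],"turn":0},{"offset":[0,0,0],"turn":0},{"offset":[0,0,0],"turn":0},{"offset":[0,0,0],"turn":0},{"offset":[0,0,0],"turn":0}]' 1 35
python3 -m inch '[{"offset":[0,0,0.01],"turn":0},{"offset":[0,0,0.02],"turn":0},{"offset":[0,0,0.03],"turn":0},{"offset":[0,0,0.04],"turn":0},{"offset":[0,0,0.03],"turn":0},{"offset":[0,0,0],"turn":0},{"offset":[0,0,0],"turn":0}]'
```

```text
time: 17.4
tool_pos: [0.5701, 0.415, -0.0246]
eef_rot: [[-0.997, -0.077, 0.001], [-0.077, 0.997, 0.001], [-0.001, 0.001, -1.0]]
contact_force: [0.2, -0.3, 0.6]
grip_width: 1.0
gripper_force: 0.0
time: 18.2
tool_pos: [0.5698, 0.4147, -0.0248]
eef_rot: [[-0.997, -0.077, 0.001], [-0.077, 0.997, 0.0], [-0.001, 0.0, -1.0]]
contact_force: [-1.2, -1.1, 7.3]
grip_width: 0.674
gripper_force: 36.7
time: 18.9
tool_pos: [0.5697, 0.4145, 0.1054]
eef_rot: [[-0.997, -0.077, 0.001], [-0.077, 0.997, 0.001], [-0.001, 0.001, -1.0]]
contact_force: [-0.5, -0.9, -5.9]
grip_width: 0.666
gripper_force: 40.7
```

```bash
python3 -m inch '[{"offset":[-0.0125,-0.0016,0],"turn":-0.149},{"offset":[-0.0125,-0.0016,0],"turn":-0.149},{"offset":[-0.0125,-0.0016,0],"turn":-0.149},{"offset":[-0.0125,-0.0016,0],"turn":-0.149},{"offset":[-0.0125,-0.0016,0],"turn":-0.149},{"offset":[-0.0125,-0.0016,0],"turn":-0.149},{"offset":[-0.0125,-0.0016,0],"turn":-0.149},{"offset":[-0.0125,-0.0016,0],"turn":-0.149},{"offset":[-0.0125,-0.0016,0],"turn":-0.149},{"offset":[-0.0125,-0.0016,0],"turn":-0.149},{"offset":[-0.0122,-0.0015,0],"turn":-0.149},{"offset":[0,0,0],"turn":0}]'
python3 -m inch '[{"offset":[0,0,-0.02],"turn":0},{"offset":[0,0,0],"turn":0},{"offset":[0,0,0],"turn":0}]'
python3 - <<'E'
from h import *
print(readout.get_state()["tool_pos"],readout.get_state()["eef_rot"][0])
I,P,K,T=get("wrist"); save("w9",I); r=I.astype(int)
b=(r[...,2]>r[...,0]+45)&(P[...,2]>.05)&(P[...,2]<.1)
for y in(.42,.45,.465):
    q=P[b&(abs(P[...,1]-y)<.006)]
    if len(q): print(y,q[:,0].min().round(4),q[:,0].max().round(4))
q=P[(r[...,0]>r[...,2]+15)&(P[...,2]>.13)&(P[...,2]<.19)&(abs(P[...,0]-.433)<.06)&(abs(P[...,1]-.397)<.06)]
m=np.median(q[:,2]); q=q[abs(q[:,2]-m)<.004]; print(m,len(q),cv2.minAreaRect((q[:,:2]*1000).astype(np.float32)),"slope",np.linalg.lstsq(np.c_[q[:,:2]-q[:,:2].mean(0),np.ones(len(q))],q[:,2],rcond=None)[0])
E
```

```text
time: 20.1
tool_pos: [0.4301, 0.3966, 0.1033]
eef_rot: [[-0.007, 1.0, -0.002], [1.0, 0.007, -0.002], [-0.002, -0.002, -1.0]]
contact_force: [0.4, 0.7, -4.9]
grip_width: 0.672
gripper_force: 40.7
time: 20.4
tool_pos: [0.4323, 0.3965, 0.0838]
eef_rot: [[-0.011, 1.0, -0.001], [1.0, 0.011, -0.001], [-0.001, -0.001, -1.0]]
contact_force: [0.7, 0.9, -4.4]
grip_width: 0.672
gripper_force: 40.7
[0.43232725 0.39651096 0.08378077] [-0.01075782  0.99994157 -0.001063  ]
0.42 0.3923 0.473
0.45 0.3922 0.4728
0.465 0.392 0.4725
0.16295794849436393 14953 ((434.2528381347656, 401.2607116699219), (60.762081146240234, 61.17534255981445), 1.3441526889801025) slope [ 0.00257055 -0.01263162  0.16298428]
```

View pics/w9.png

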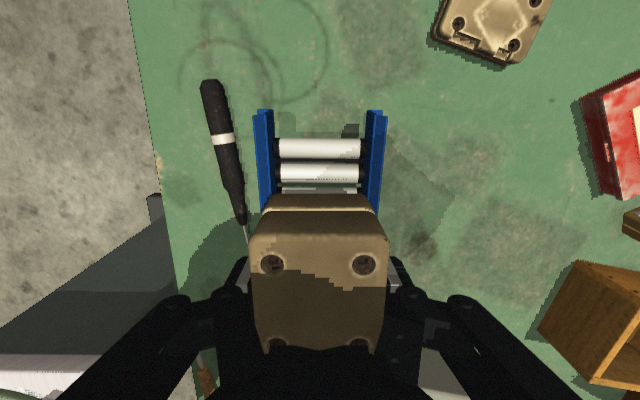

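The dark mould is held lengthwise and centred over the lane, at (318,290). I'll lower it now.

```bash
python3 -m inch '[{"offset":[0,0.0005,-0.013],"turn":0},{"offset":[0,0,-0.012],"turn":0},{"offset":[0,0,-0.006],"turn":0},{"offset":[0,0,-0.002],"turn":0},{"offset":[0,0,0],"turn":0},{"offset":[0,0,0],"turn":0}]'
python3 -m inch '[{"offset":[0,0,-0.0015],"turn":0},{"offset":[0,0,0],"turn":0}]' 1 20
python3 -m inch '[{"offset":[0,0,-0.001],"turn":0},{"offset":[0,0,0],"turn":0}]'
```

```text
time: 21.05
tool_pos: [0.4324, 0.3976, 0.0514]
eef_rot: [[-0.009, 1.0, 0.0], [1.0, 0.009, 0.0], [0.0, 0.0, -1.0]]
contact_force: [-0.3, -0.5, -4.9]
grip_width: 0.671
gripper_force: 40.7
time: 21.25
tool_pos: [0.4324, 0.3975, 0.0498]
eef_rot: [[-0.009, 1.0, 0.0], [1.0, 0.009, 0.0], [0.0, 0.0, -1.0]]
contact_force: [-0.6, -0.7, -4.9]
grip_width: 0.669
gripper_force: 40.7
time: 21.45
tool_pos: [0.4325, 0.3976, 0.049]
eef_rot: [[-0.009, 1.0, 0.0], [1.0, 0.009, 0.0], [0.0, 0.0, -1.0]]
contact_force: [-0.6, -1.1, 1.1]
grip_width: 0.67
gripper_force: 41.7
```

```bash
python3 -m inch '[{"offset":[0,0,-0.001],"turn":0},{"offset":[0,0,0],"turn":0}]'
```

```text
time: 21.65
tool_pos: [0.4325, 0.3977, 0.0482]
eef_rot: [[-0.009, 1.0, 0.0], [1.0, 0.009, 0.001], [0.001, 0.0, -1.0]]
contact_force: [-1.7, -3.0, 5.7]
grip_width: 0.667
gripper_force: 39.3
```

```bash
python3 -m inch '[{"offset":[0,0,-0.001],"turn":0},{"offset":[0,0,0],"turn":0}]'
python3 -m inch '[{"offset":[0,0,0],"turn":0},{"offset":[0,0,0],"turn":0},{"offset":[0,0,0],"turn":0},{"offset":[0,0,0],"turn":0},{"offset":[0,0,0],"turn":0},{"offset":[0,0,0.01],"turn":0},{"offset":[0,0,0.02],"turn":0},{"offset":[0,0,0.04],"turn":0},{"offset":[0,0,0.04],"turn":0},{"offset":[0,0,0.03],"turn":0},{"offset":[0,0,0],"turn":0},{"offset":[0,0,0],"turn":0}]' -1 40
python3 -m inch '[{"offset":[0,0,0],"turn":0},{"offset":[0,0,0],"turn":0},{"offset":[0,0,0],"turn":0},{"offset":[0,0,0],"turn":0},{"offset":[0,0,0],"turn":0},{"offset":[0,0,0],"turn":0},{"offset":[0,0,0],"turn":0},{"offset":[0,0,0],"turn":0},{"offset":[0,0,0],"turn":0},{"offset":[0,0,0],"turn":0}]'
python3 - <<'E'
from h import *
I,P,K,T=get("scene"); J,Q,_,_=get("side");save("s10",np.hstack([cv2.resize(I[150:310,230:430],(500,400)),cv2.resize(J[160:320,230:340],(275,400))]))
q=P[(P[...,2]>.085)&(P[...,2]<.13)&(abs(P[...,0]-.433)<.032)&(P[...,1]<.46)&(P[...,1]>.14)]
for a,b in((.14,.19),(.205,.28),(.28,.46)):
    e=q[(q[:,1]>a)&(q[:,1]<b)]; print(a,len(e), e.min(0) if len(e) else 0,e.max(0) if len(e) else 0)
m=(P[...,2]>.13)&(P[...,2]<.18)&(abs(P[...,0]-.433)<.04)&(abs(P[...,1]-.13)<.025);print("handle",P[m].max(0))
E
```

```text
time: 21.85
tool_pos: [0.4325, 0.398, 0.0473]
eef_rot: [[-0.009, 1.0, 0.001], [1.0, 0.009, 0.001], [0.001, 0.001, -1.0]]
contact_force: [-2.4, -1.6, 7.4]
grip_width: 0.665
gripper_force: 37.6
time: 23.05
tool_pos: [0.4324, 0.3976, 0.1876]
eef_rot: [[-0.009, 1.0, 0.001], [1.0, 0.009, 0.001], [0.001, 0.001, -1.0]]
contact_force: [0.0, 0.2, -0.5]
grip_width: 1.002
gripper_force: 0.0
time: 24.05
tool_pos: [0.4323, 0.3975, 0.1867]
eef_rot: [[-0.009, 1.0, -0.0], [1.0, 0.009, 0.0], [0.0, -0.0, -1.0]]
contact_force: [-0.4, -0.4, -0.6]
grip_width: 0.998
gripper_force: 0.0
0.14 9 [0.40720432 0.16570465 0.08500807] [0.44495208 0.18929638 0.08735698]
0.205 982 [0.40325006 0.20506717 0.08510216] [0.4630161  0.26378287 0.11323579]
0.28 0 0 0
handle [0.46504008 0.13908249 0.16152579]
```

View pics/s10.png

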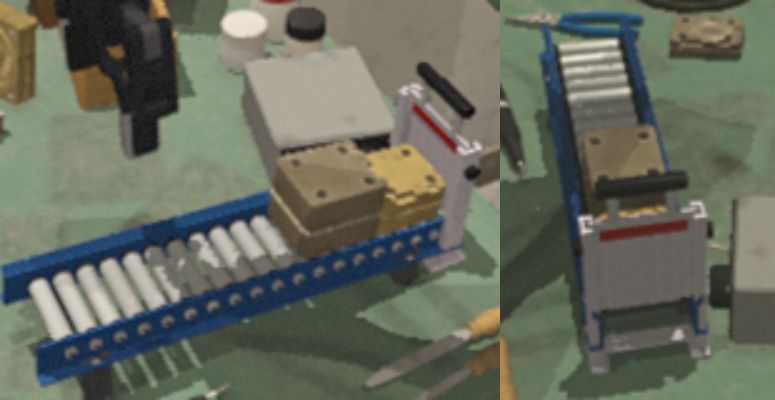

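The dark mould at (330,200) rests against the brass one at (405,185). Both are upright and lie still, and the gate is shut.

```bash
python3 -c "
from station import job
print(job.hand_in())"
```

```text
the job is handed in; nothing more can be done
None
```

The gate is shut and both moulds were upright and still in the lane, brass against the gate with the dark one lengthwise right behind it; I handed the job in at about 24 s of robot time.

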